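# Change over the lens barrel in a sprung V-block

### The arm

A 7-joint arm with a two-finger parallel gripper is mounted at the origin on the work surface. World frame = base frame: x ahead of the robot, y to its left, z up, the work surface at z = 0. Lengths are in m, angles in degrees, forces in N, time in s.
With the tool pointing down it reaches from about 0.425 to 0.875 m from the base axis. Payload 4.7 kg.
Tool frame: the origin (TCP) lies midway between the tips of the shut fingers; the grasp point (between the pads) lies 19 mm behind it; z points along the fingers, y is the line along which they close (so a half turn about z gives the same grasp; the last joint's range is limited). The gripper opens to 87 mm and grips with 3 to 60 N. Pads are 19 mm wide; open, the fingers measure 117 mm over their backs; the gripper's body (75 mm by 190 mm) begins 51 mm behind the grasp point.
Start: joints at [75.579, 18.392, -4.016, 83.108, 1.295, 78.541, -3.26], TCP at [0.171, -0.627, 0.223] pointing down, gripper open.
Joint ranges: [-163.93, 163.93], [-17.29, 119.83], [-79.2, 71.16], [3.27, 140.29], [-89.18, 269.18], [5.43, 117.66], [-154.24, 154.24]. Speed limits (degrees/s): [147.25, 147.25, 180, 180, 180, 180, 180].

### API

Orientations are given as [roll, pitch, yaw] about the fixed x, y, z axes, in that order (R = Rz(yaw) Ry(pitch) Rx(roll)).
In Python, from cell import env gives the robot as it stands.
- The arm moves only by the tool step_arm, never from a script. Its argument "moves" is a list of rows, each an object with "dp": the shift along the tool's x, y, z in mm, a list of three; "dr": the turn, a rotation vector about the tool's x, y, z in rad, a list of three; "fingers": the closure, from 0 (fully open) to 1 (shut). In form: [{"dp": [dx, dy, dz], "dr": [ax, ay, az], "fingers": fingers}, ...]. A call has exactly 5 rows; each row shifts and turns the commanded pose from where the row before left it, along the tool's axes as they then stand; what a row does not reach is not made up. A row lasts 1/8 s, in which the tool goes at most 62.5 mm and 10.7 degrees, less where a joint would pass 70% of its speed; a pose out of reach is approached as far as the arm can. A call with a gripper value outside its range is refused whole. The fingers move at their own pace and stop on an object; "squeeze" is the grip in N (left out, the last holds). Time passes only in rows, so rows that do not move let the fingers close, or fill a call up. It gives the time, the measured TCP pose, the force, the opening and the grip force at its end, in the units of the state.
- env.get_obs(): the state, without advancing time (a new reading comes with each control period).
- env.read_camera(name): name is "side" or "top"; returns the picture (400x640x3 uint8, red, green, blue); there is no depth.
- env.camera_model(name): a dict with "fx", "fy", "cx", "cy" (pixels), "R" (3x3) and "t" (3): a world point X has camera coordinates R X + t. Camera axes: x right, y down, z forward; pixel columns grow to the right and rows downward; lengths in m; the calibration is good to about 2 mm. A picture is of the moment at which its call begins. camera_model takes no time and is no camera call.
- env.sign_off(): hands the job in; it is judged then, once.
The state is a dict: "time_s": time; "qpos": joint angles; "joint_velocities": joint speeds; "effort": joint torques, N m; "tool_pos": TCP position; "tool_rot": TCP orientation; "force": force on the tool from outside, world axes, zero at the start; "wrist_torque": the same for the moment, N m; "grip_width": finger opening in m; "grasp_force": force on a finger pad.
Only numpy, scipy, OpenCV 4.12 (cv2) and the standard library are available. Lean on these libraries where they do the work, as an engineer would, in place of code of your own. Each camera call takes 0.05 s, during which the arm holds its last target. There are 200 camera calls.

### The job

The lens barrel lying in the V-block has been checked: lay it in the one empty place of the row on the little wooden shelf, side by side with the other three barrels, and let it go. Then take the barrel waiting in the cardboard cradle, seat it in the V-block, lying along the V and centred in its length, and press it down, gently, onto both faces of the V until the sprung block is fully down. Finish while holding it pressed down there with the gripper; leave the other barrels and the jar alone.

Things in the scene. Friction and masses are not known exactly. Their poses are not given: they have to be found in the camera images.
- checked: Lens barrel that starts lying in the V-block: plain aluminium cylinder with fine dark bands and a flat glass window at each end, 40 mm diameter, 56 mm long, 0.12 to 0.2 kg. Origin at its middle, on the axis; its x axis is the cylinder's axis. Both ends are flat and overhang what it lies on, so it can be gripped from above across its two ends (56 mm).
- waiting: Lens barrel that starts lying alone in the cardboard cradle; same shape, size and weight range as 'checked'. Origin at its middle on the axis (20 mm above the cradle's top face, 50 mm above the table); x along the axis.
- fixture: The V-block fixture, fixed to the table, left or right of the robot: a grey base plate 90 (x) x 100 (y) x 20 mm high carrying the sprung steel V-block. Origin at the centre of the base's underside; z up. The V runs along its x.
- vblock (a joint): How far the sprung V-block is pressed down, in m: 0 when free (a barrel's weight does not move it), 0.008 on its stop. About 4 N of push starts it, about 11 N reaches the stop. A barrel held stiffly a little off the V's centre (or pushed sideways) bears on one face only; let go, it settles on both. The two faces, at 90 degrees, are vblock_c0 (fixture's +y side) and vblock_c1 (-y side).
- v_seat (a point): Where the middle of a seated 40 mm barrel lies, 28.3 mm above the bottom of the V, mid-length; moves with the block; 72 mm above the table when free. Its x runs along the V. The block is 32 mm long (x), 58 mm wide (y), its top 8 mm below this point; a seated barrel overhangs it 12 mm at each end, with room for fingers down to the base plate (52 mm below this point when free).
- shelf: Little plywood shelf fixed to the table: board 40 (x) x 196 mm (y), top face 50 mm above the table, four places side by side along y, 46 mm apart (y = -69, -23, 23, 69 mm), 34 mm clear between ridges 12 mm wide, 8 mm high. A barrel lies along x, its middle over the board's middle line, 70 mm above the table, overhanging 8 mm at each end. Origin: centre of its underside.
- place: The one empty place on the shelf: a thin paper slip lying there (36 x 26 mm, no thickness to speak of). Origin on the board's top face, at the centre of the place; x along the place.
- cradle: Cardboard cradle, fixed to the table, on the other side of the robot from the fixture: 40 mm (x) x 70 mm (y), top face 30 mm above the table, two ridges 8 mm high beside the barrel. Origin at the centre of its underside; the barrel lies along its x and overhangs 8 mm at each end.
- mate1: Same lens barrel as 'checked' (40 mm diameter, 56 mm long, axis = its x), already lying in one of the four places of the shelf; origin at its middle on the axis. To be left where it is.
- mate2: Same lens barrel as 'checked' (40 mm diameter, 56 mm long, axis = its x), already lying in one of the four places of the shelf; origin at its middle on the axis. To be left where it is.
- mate3: Same lens barrel as 'checked' (40 mm diameter, 56 mm long, axis = its x), already lying in one of the four places of the shelf; origin at its middle on the axis. To be left where it is.
- jar: Small closed jar standing on the table between fixture and cradle, 48 mm diameter, 65 mm high; origin at the centre of its underside. To be left alone.
Mind the look-alikes: they are no part of the job. Leave any orange or yellow look-alike of the checked alone.

How it is judged:
By the outcome, as a careful person would: the job done as asked, in the order asked, and still so for the second after the job is handed in, while the arm keeps its last pose, push and grip.
It also fails if it takes over 69 s, if anything falls off the work surface, if the arm or the gripper's body presses on something with over 40 N, if the wrist force passes 120 N, or if a joint passes its speed limit or range.

## Working session

There is one attempt and no reset: what is moved stays moved. The work goes in short steps, Python scripts to look and compute and a tool call to move; the robot and the scene stay as the last step left them, time stands still between calls to the robot, and variables do not carry over. Pictures are saved under pics/ and viewed, at most 10 in all, crops included, and the job is handed in when it is done.

Besides the shell and the picture viewer there is one more tool, called after "Request:" in YAML: its name, and indented under it one key for each argument. step_arm: Moves the arm, as the interface text tells. Its arguments: {"type":"object","properties":{"moves":{"type":"array","items":{"type":"object","properties":{"dp":{"type":"array","items":{"type":"number"}},"dr":{"type":"array","items":{"type":"number"}},"fingers":{"type":"number"}}}},"squeeze":{"type":"number"}},"required":["moves"]}

```bash
ls; mkdir -p pics
python3 - <<'E'
from cell import env
import cv2
o=env.get_obs()
for k,v in o.items(): print(k,v)
for n in("top","side"):
    im=env.read_camera(n); cv2.imwrite(f"pics/{n}0.png",im[:,:,::-1]); m=env.camera_model(n)
    print(n,{k:(v.tolist() if hasattr(v,'tolist') else v) for k,v in m.items()})
E
```

```text
pics
time_s 0.0
qpos [75.5783112  18.43988197 -4.0152411  83.17725976  1.29376355 78.54079393
 -3.25937873]
joint_velocities [-0.03298554 -0.04006265 -0.01031343  0.04660561  0.01236523  0.05257246
 -0.08379892]
effort [ 7.89713722e-04 -4.91278625e+01 -4.04016897e-01 -3.12519658e+01
 -6.39937911e-02  4.36598877e-02  1.49730708e-04]
tool_pos [ 0.17055011 -0.62663046  0.2214315 ]
tool_rot [-1.79887242e+02  4.75669265e-03  1.52315943e+01]
force [ 0.7888572   0.22732268 -0.36528323]
wrist_torque [-0.01487806  0.04883891  0.03896448]
grasp_force 0.0
grip_width 0.08740415385092071
top {'fx': 494.0097827504431, 'fy': 494.0097827504431, 'cx': 324.0448475649278, 'cy': 199.43646223927342, 'R': [[0.028210112095289664, -0.9995501702623574, 0.010180702532899353], [-0.9991879120728503, -0.028490093856346082, -0.028492646762874028], [0.028769879093741794, -0.00936865414821033, -0.9995421563778002]], 't': [-0.02529976884749697, 0.4627562168735303, 0.9565372160236534]}
side {'fx': 427.81828564528763, 'fy': 427.81828564528763, 'cx': 322.6461386047444, 'cy': 198.5335958006797, 'R': [[-0.997739227381694, -0.06670888577172303, 0.00814608512570456], [-0.0537993096710377, 0.7201910580470453, -0.6916866878782596], [0.0402749105858698, -0.6905611953101424, -0.7221517618265066]], 't': [0.46418980223775724, 0.08305786883331961, 0.8760217393522217]}
```

View pics/top0.png

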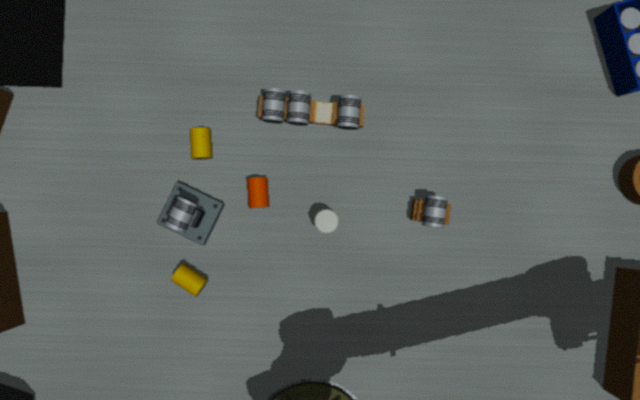

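View pics/side0.png

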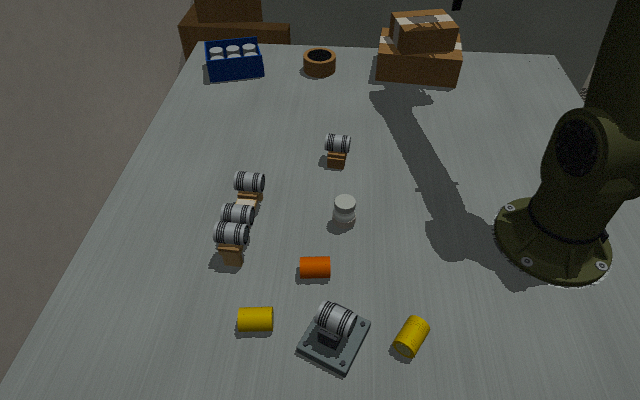

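The top view shows, left to right:

- **Checked barrel:** in the V-block at (183,213).
- **Shelf row:** mates at (272,105), (299,107) and (348,111), with the paper slip at (323,112).
- **Waiting barrel:** in the cradle at (434,210).
- **Look-alikes:** orange at (258,192), yellow at (201,142) and (189,279). The jar is at (326,220).

In the side view, checked is at (336,318), waiting at (337,143), and the shelf gap is near (246,199). I choose the grey barrel on the V-block at (183,213), and check it with a close crop.

Run:
```python
import cv2,numpy as np
t=cv2.imread("pics/top0.png"); s=cv2.imread("pics/side0.png")
def c(im,x,y,w,h,f): return cv2.resize(im[y:y+h,x:x+w],(w*f,h*f),interpolation=cv2.INTER_CUBIC)
a=c(t,150,172,80,60+20,5);b=c(t,400,180,80,60,5)   # 400x400,400x300
d=c(t,250,80,120,50,5) #600x250
e=c(s,290,290,90,90,4);
cv2.imwrite("pics/cropA.png",np.hstack([a,np.vstack([b,np.zeros((100,400,3),np.uint8)])]))
f=c(s,205,165,80,105,4);g=c(s,310,120,60,60,5)
L=np.zeros((600,800,3),np.uint8)
L[:250,:600]=d; L[250:600,:360]=e[:350]; L[250:600,360:680]=f[20:370]
cv2.imwrite("pics/cropB.png",L)
```

```text
(no output)
```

View pics/cropA.png

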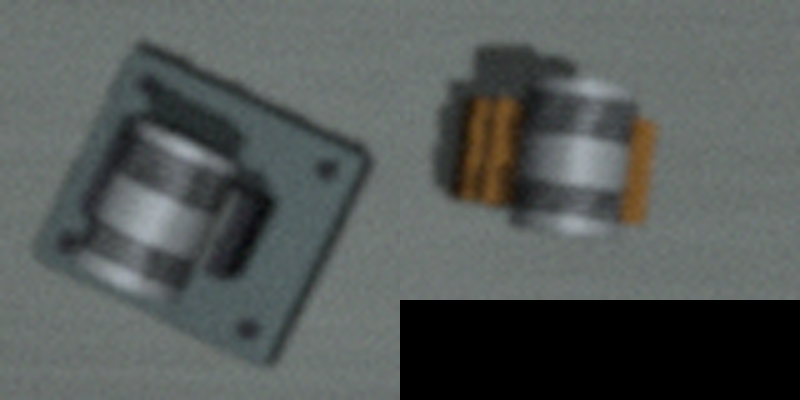

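View pics/cropB.png

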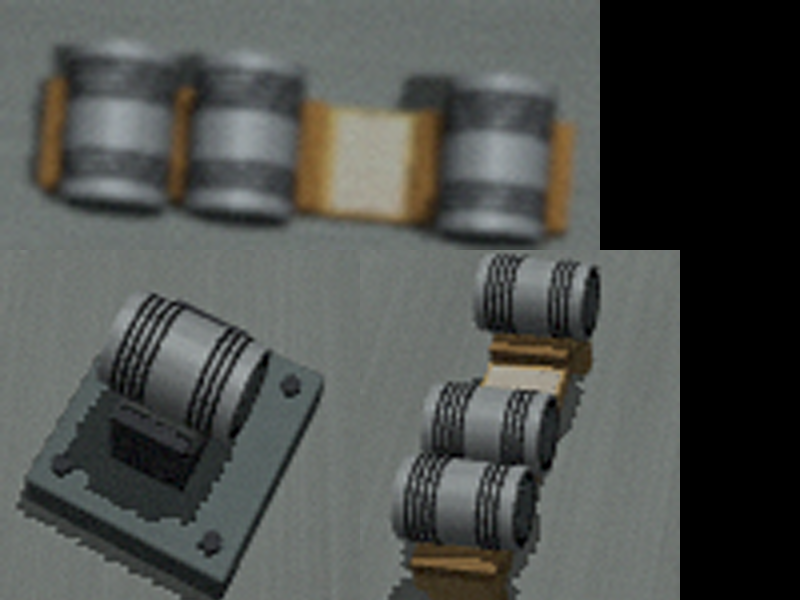

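The crop confirms the choices: a grey banded barrel on the sprung V-block with its axis tilted in the image, the second one in the cradle, and the slip in the third place. Next I measure from both views.

```bash
cat > h.py <<'E'
import cv2,numpy as np
from cell import env
M={n:env.camera_model(n) for n in("top","side")}
def ray(n,u,v):
    m=M[n];R=np.array(m["R"]);t=np.array(m["t"])
    d=R.T@np.array([(u-m["cx"])/m["fx"],(v-m["cy"])/m["fy"],1]);return -R.T@t,d/np.linalg.norm(d)
def onz(n,p,z):
    c,d=ray(n,*p);return c+d*(z-c[2])/d[2]
def tri(p,q):
    (a,d),(b,e)=ray("top",*p),ray("side",*q)
    s=np.linalg.lstsq(np.c_[d,-e],b-a,rcond=None)[0];P,Q=a+d*s[0],b+e*s[1];return (P+Q)/2,np.linalg.norm(P-Q)*1e3
def proj(n,X):
    m=M[n];c=np.array(m["R"])@X+np.array(m["t"]);return np.array([m["fx"]*c[0]/c[2]+m["cx"],m["fy"]*c[1]/c[2]+m["cy"]])
E
python3 - <<'E'
from h import *
vis=[]
def grab(im,box,core):
    m=np.full(im.shape[:2],cv2.GC_BGD,np.uint8);x,y,w,h=box;m[y:y+h,x:x+w]=cv2.GC_PR_BGD
    cv2.fillPoly(m,[np.array(core)],cv2.GC_PR_FGD)
    cv2.grabCut(im,m,None,np.zeros((1,65)),np.zeros((1,65)),6,cv2.GC_INIT_WITH_MASK)
    return np.isin(m,(1,3)).astype(np.uint8)
def big(mask):
    return max(cv2.findContours(mask,0,1)[0],key=cv2.contourArea)
t=cv2.imread("pics/top0.png"); s=cv2.imread("pics/side0.png")
hsT=cv2.cvtColor(t,cv2.COLOR_BGR2HSV);
cen=lambda c:cv2.minAreaRect(c)
def show(im,cs,b):
    x,y,w,h=b;f=4;o=cv2.resize(im[y:y+h,x:x+w],(w*f,h*f))
    for c in cs: cv2.polylines(o,[((c-[x,y])*f+2).astype(np.int32)],True,(0,0,255),1)
    o=o[:290,:260];L=np.zeros((290,260,3),np.uint8);L[:o.shape[0],:o.shape[1]]=o;vis.append(L)
# plate: teal: top
d=cv2.GaussianBlur(t,(3,3),0).astype(int)
print("table",np.median(d[300:320,50:150],(0,1)),"plate",d[186,183],d[230,210],"slip",d[112,323],"card",d[210,415], "barrel",d[213,183])
reg=np.zeros(t.shape[:2],np.uint8);reg[172:252,150:232]=1
core=[(179,181),(223,204),(203,244),(159,221)]
pl=big(grab(t,(150,172,82,80),core));print("plate",cen(pl));show(t,[pl],(155,175,65,72))
# slip: bright, warm
m=((d[:,:,2]>150)&(d[:,:,2]-d[:,:,0]>12)).astype(np.uint8);m[:80]=0;m[135:]=0;m[:,:310]=0;m[:,340:]=0
sl=big(m);print("slip top",cen(sl),cv2.contourArea(sl));
br=((hsT[:,:,1]>110)&(hsT[:,:,0]<25)).astype(np.uint8)
m=br.copy();m[:80]=0;m[135:]=0;m[:,:250]=0;m[:,370:]=0
show(t,[sl]+list(cv2.findContours(m,0,1)[0]),(300,85,65,45))
ys,xs=np.nonzero(m);print("shelf rect",cv2.minAreaRect(np.c_[xs,ys].astype(np.float32)))
m=br.copy();m[:180]=0;m[240:]=0;m[:,:395]=0;m[:,460:]=0
ys,xs=np.nonzero(m);print("cradle rect",cv2.minAreaRect(np.c_[xs,ys].astype(np.float32)))
show(t,list(cv2.findContours(m,0,1)[0]),(400,185,65,45))
# barrels
for nm,im,box,core in [("checked top",t,(160,185,50,55),[(177,197),(197,205),(187,231),(166,224)]),("waiting top",t,(416,186,36,50),[(426,197),(446,198),(444,225),(424,225)]),
  ("checked side",s,(310,292,55,55),[(322,302),(357,316),(350,335),(316,321)]),("waiting side",s,(318,128,40,32),[(327,135),(349,136),(349,152),(326,151)])]:
    c=big(grab(im,box,core));r=cen(c);mo=cv2.moments(c);print(nm,r,mo["m10"]/mo["m00"],mo["m01"]/mo["m00"]);show(im,[c],(box[0]-4,box[1]-4,60,60))
vis.append(np.zeros_like(vis[0]));vis.append(vis[-1]);vis=vis[:9]
cv2.imwrite("pics/v1.png",np.vstack([np.hstack(vis[0:3]),np.hstack(vis[3:6]),np.hstack(vis[6:9])])[:600+290])
v=cv2.imread("pics/v1.png");cv2.imwrite("pics/v1.png",cv2.resize(v,None,fx=.68,fy=.68))
E
```

```text
table [113. 115. 108.] plate [87 85 74] [68 68 59] slip [147 162 161] card [35 70 99] barrel [165 160 152]
plate ((190.25926208496094, 212.4641571044922), (55.11297607421875, 50.78640365600586), 25.820993423461914)
slip top ((322.8077392578125, 112.0384750366211), (16.00048065185547, 18.977313995361328), 7.125016689300537) 265.5
shelf rect ((310.7392883300781, 111.06291198730469), (105.15179443359375, 22.17515754699707), 4.864514350891113)
cradle rect ((430.3499755859375, 211.54998779296875), (37.90092468261719, 20.5060977935791), 8.13010311126709)
checked top ((184.5, 212.0), (54.0, 49.0), 90.0) 186.2311111111111 212.27213675213673
waiting top ((433.0, 207.5), (37.0, 34.0), 90.0) 431.71146312382893 208.32720149889286
checked side ((335.7637023925781, 321.619873046875), (36.49742126464844, 34.09736251831055), 24.443954467773438) 336.3302767052767 320.7329472329472
waiting side ((337.92681884765625, 146.15853881835938), (22.859329223632812, 24.184507369995117), 6.34019136428833) 338.5664621676891 144.9918200408998
```

View pics/v1.png

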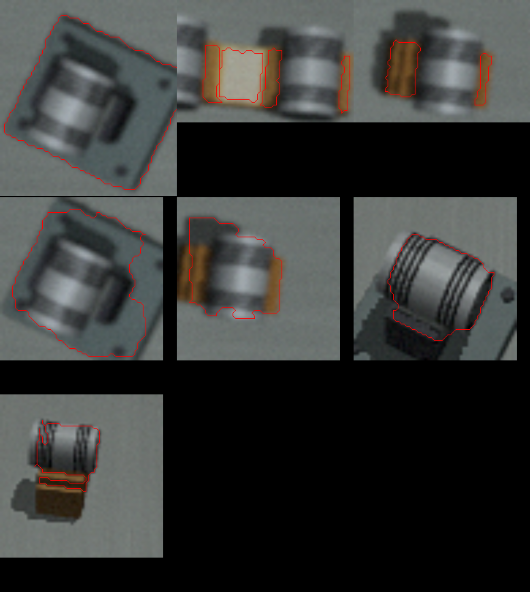

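The slip, ridge and plate outlines are good. GrabCut failed on the grey barrels, so I take their silhouette corners from the crops and triangulate, checking against the plate and cradle.

Run:
```python
from h import *
T=lambda *p:[np.array(q)/5+[150,172] for q in p]
C=lambda *p:[(np.array(q)-[400,0])/5+[400,180] for q in p]
S=lambda *p:[(np.array(q)-[0,250])/4+[290,290] for q in p]
for n in M: print(n,"cam",ray(n,0,0)[0].round(3))
ang=lambda v:np.degrees(np.arctan2(v[1],v[0]))
# plate top corners at z=.02
P=np.array([onz("top",p,.02) for p in T((143,42),(370,158),(270,362),(38,250))])
print("plate c",P.mean(0).round(4),[ (round(np.linalg.norm(P[i]-P[i-1])*1e3),round(ang(P[i]-P[i-1]),1)) for i in range(4)])
b=T((137,120),(238,150),(80,262),(183,298));pc=np.mean(b,0)
sc=np.mean(S((145,293),(105,385),(272,350),(230,437)),0)
print("checked",pc,sc,tri(pc,sc),ang(onz("top",(b[0]+b[1])/2,.072)-onz("top",(b[2]+b[3])/2,.072)),onz("top",pc,.072))
b=C((535,80),(637,95),(515,225),(617,235));pc=np.mean(b,0);sc=np.array([337.7,143.7])
print("waiting",pc,tri(pc,sc),ang(onz("top",(b[0]+b[1])/2,.05)-onz("top",(b[2]+b[3])/2,.05)),onz("top",pc,.05))
c=C((470,95),(657,120),(642,225),(460,200));W=[onz("top",p,.036) for p in c]
print("cradle",np.mean(W,0),[(round(np.linalg.norm(W[i]-W[i-1])*1e3),round(ang(W[i]-W[i-1]),1)) for i in range(4)])
print("slip",onz("top",(322.8,112.0),.05), tri((322.8,112.04),(205+(527-360)/4,165+20/4+(376-250)/4)))
a=np.radians(4.86);u=np.array([np.cos(a),np.sin(a)]);p0=np.array([310.74,111.06])
A,B=onz("top",p0-50*u,.055),onz("top",p0+50*u,.055);print("shelf c",(A+B)/2,"len",105.15/100*np.linalg.norm(A-B),"yaw x",ang(A-B)-90)
# mates bright middle, by crop (5x from 250,80)
for q,w in (((118,125),(468,500)),((245,135),(488,426)),((497,155),(537,294))):
    pt=np.array(q)/5+[250,80];sd=(np.array(w)-[360,250])/4+[205,170];print("mate",onz("top",pt,.07).round(4),tri(pt,sd))
o=env.get_obs();print(o["tool_pos"],o["tool_rot"])
```

```text
top cam [ 0.436 -0.003  0.97 ]
side cam [0.432 0.576 0.686]
plate c [0.4305 0.242  0.02  ] [(89, np.float64(-24.7)), (98, np.float64(-115.4)), (87, np.float64(155.8)), (99, np.float64(65.9))]
checked [181.9 213.5] [337.     319.0625] (array([0.42763647, 0.24599637, 0.06857431]), np.float64(1.8811959068479895)) -19.04383155032846 [0.4286037 0.2450454 0.072    ]
waiting [435.2  211.75] (array([ 0.44481416, -0.22123946,  0.04330558]), np.float64(0.4768541821355603)) -6.754309787091188 [ 0.44498409 -0.21966154  0.05      ]
cradle [ 0.44446493 -0.21586375  0.036     ] [(40, np.float64(-4.1)), (72, np.float64(-96.0)), (40, np.float64(173.1)), (70, np.float64(83.8))]
slip [ 0.62562566 -0.00481403  0.05      ] (array([ 0.62161632, -0.00501155,  0.05825121]), np.float64(4.386982478945927))
shelf c [0.62566615 0.01760682 0.055     ] len 0.19563608524803314 yaw x -3.1501774666170803
mate [0.6316 0.0856 0.07  ] (array([0.63006768, 0.08542022, 0.06933965]), np.float64(3.3670609012324992))
mate [0.6294 0.039  0.07  ] (array([0.6291569 , 0.03903303, 0.06875828]), np.float64(0.9464079700904395))
mate [ 0.6248 -0.0534  0.07  ] (array([ 0.62363431, -0.05363781,  0.06864141]), np.float64(2.8756388993163724))
[ 0.17057426 -0.6267117   0.22157363] [-1.79902410e+02  5.82728084e-03  1.52323705e+01]
```

```bash
cat > plan.py <<'E'
import sys,json;from h import *
# usage: plan.py step_mm "x,y,z(TCP m),yaw" ...  -> rows in tool axes (mm, rad)
o=env.get_obs();p=np.array(o["tool_pos"])*1e3;y=o["tool_rot"][2];st=float(sys.argv[1]);rows=[]
print("now",p.round(1),np.round(o["tool_rot"],2),"F",np.round(o["force"],1),"t",round(o["time_s"],2))
for w in sys.argv[2:]:
    g=np.array(list(map(float,w.split(","))));gp=g[:3]*1e3;n=int(max(1,np.ceil(np.linalg.norm(gp-p)/st-.05),np.ceil(abs(g[3]-y)/9.5-.05)))
    for k in range(n):
        d=(gp-p)/(n-k);dy=(g[3]-y)/(n-k);c,s=np.cos(np.radians(y)),np.sin(np.radians(y))
        t=np.round([c*d[0]+s*d[1],s*d[0]-c*d[1],-d[2]],1 if st<20 else 0);r=round(-np.radians(dy),3)
        p=p+[c*t[0]+s*t[1],s*t[0]-c*t[1],-t[2]];y-=np.degrees(r);rows.append((t.tolist(),r))
for i,(t,r) in enumerate(rows):
    print(t,r,"" if (i+1)%5 else "\n--")
E
python3 plan.py 58 .33,-.50,.24,25 .5,-.25,.24,45 .54,.05,.24,60 .430,.243,.18,65.4
```

```text
now [ 170.6 -626.7  221.6] [-1.799e+02  1.000e-02  1.523e+01] F [-1.2 -0.9 -0.3] t 0.1
[47.0, -20.0, -5.0] -0.043 
[48.0, -18.0, -4.0] -0.042 
[48.0, -16.0, -5.0] -0.043 
[49.0, -14.0, -4.0] -0.042 
[43.0, -26.0, -0.0] -0.058 
--
[45.0, -23.0, -0.0] -0.058 
[46.0, -21.0, -0.0] -0.058 
[47.0, -18.0, -0.0] -0.059 
[48.0, -15.0, -0.0] -0.058 
[49.0, -12.0, -0.0] -0.059 
--
[40.0, -31.0, -0.0] -0.044 
[41.0, -29.0, -0.0] -0.043 
[43.0, -27.0, -0.0] -0.044 
[44.0, -25.0, -0.0] -0.043 
[45.0, -23.0, -0.0] -0.044 
--
[45.0, -21.0, -0.0] -0.043 
[28.0, -48.0, 15.0] -0.024 
[29.0, -47.0, 15.0] -0.024 
[30.0, -47.0, 15.0] -0.023 
[32.0, -46.0, 15.0] -0.024 
--
```

Request:
step_arm:
  moves:
    - {"dp": [47, -20, -5], "dr": [0, 0, -0.043], "fingers": 0}
    - {"dp": [48, -18, -4], "dr": [0, 0, -0.042], "fingers": 0}
    - {"dp": [48, -16, -5], "dr": [0, 0, -0.043], "fingers": 0}
    - {"dp": [49, -14, -4], "dr": [0, 0, -0.042], "fingers": 0}
    - {"dp": [43, -26, 0], "dr": [0, 0, -0.058], "fingers": 0}
  squeeze: 25

```text
time_s: 0.72
tool_pos: [0.3603, -0.4575, 0.2403]
tool_rot: [180.0, -0.0, 28.4]
force: [0.3, -0.7, 0.4]
grip_width: 0.087
grasp_force: 0.0
```

Request:
step_arm:
  moves:
    - {"dp": [45, -23, 0], "dr": [0, 0, -0.058], "fingers": 0}
    - {"dp": [46, -21, 0], "dr": [0, 0, -0.058], "fingers": 0}
    - {"dp": [47, -18, 0], "dr": [0, 0, -0.059], "fingers": 0}
    - {"dp": [48, -15, 0], "dr": [0, 0, -0.058], "fingers": 0}
    - {"dp": [49, -12, 0], "dr": [0, 0, -0.059], "fingers": 0}

```text
time_s: 1.35
tool_pos: [0.5011, -0.2491, 0.2402]
tool_rot: [-180.0, 0.0, 45.1]
force: [0.2, -1.2, 0.5]
grip_width: 0.0869
grasp_force: 0.0
```

Request:
step_arm:
  moves:
    - {"dp": [40, -31, 0], "dr": [0, 0, -0.044], "fingers": 0}
    - {"dp": [41, -29, 0], "dr": [0, 0, -0.043], "fingers": 0}
    - {"dp": [43, -27, 0], "dr": [0, 0, -0.044], "fingers": 0}
    - {"dp": [44, -25, 0], "dr": [0, 0, -0.043], "fingers": 0}
    - {"dp": [45, -23, 0], "dr": [0, 0, -0.044], "fingers": 0}

```text
time_s: 1.98
tool_pos: [0.5339, 0.0015, 0.2403]
tool_rot: [-180.0, 0.0, 57.6]
force: [0.3, -1.6, -0.1]
grip_width: 0.0871
grasp_force: 0.0
```

Request:
step_arm:
  moves:
    - {"dp": [45, -21, 0], "dr": [0, 0, -0.043], "fingers": 0}
    - {"dp": [28, -48, 15], "dr": [0, 0, -0.024], "fingers": 0}
    - {"dp": [29, -47, 15], "dr": [0, 0, -0.024], "fingers": 0}
    - {"dp": [30, -47, 15], "dr": [0, 0, -0.023], "fingers": 0}
    - {"dp": [0, 0, 0], "dr": [0, 0, 0], "fingers": 0}

```text
time_s: 2.6
tool_pos: [0.4539, 0.198, 0.1945]
tool_rot: [-179.9, 0.1, 64.6]
force: [0.7, -0.4, 0.2]
grip_width: 0.0871
grasp_force: 0.0
```

```bash
python3 plan.py 50 .4295,.2435,.14,65.4 .4295,.2435,.054,65.4
```

```text
now [453.9 198.  194.5] [-1.7988e+02  7.0000e-02  6.4560e+01] F [ 0.7 -0.4  0.2] t 2.6
[15.0, -21.0, 27.0] -0.007 
[16.0, -21.0, 27.0] -0.008 
[-0.0, 0.0, 43.0] 0.0 
[-0.0, 0.0, 43.0] 0.0
```

Request:
step_arm:
  moves:
    - {"dp": [15, -21, 27], "dr": [0, 0, -0.007], "fingers": 0}
    - {"dp": [16, -21, 27], "dr": [0, 0, -0.008], "fingers": 0}
    - {"dp": [0, 0, 30], "dr": [0, 0, 0], "fingers": 0}
    - {"dp": [0, 0, 30], "dr": [0, 0, 0], "fingers": 0}
    - {"dp": [0, 0, 26], "dr": [0, 0, 0], "fingers": 0}

```text
time_s: 3.22
tool_pos: [0.4336, 0.2386, 0.0542]
tool_rot: [-180.0, 0.1, 64.8]
force: [1.3, 0.1, -0.3]
grip_width: 0.087
grasp_force: 0.0
```

Run:
```python
from h import *
a=env.read_camera("side")[:,:,::-1];b=env.read_camera("top")[:,:,::-1]
f=lambda i,x,y,w,h:cv2.resize(i[y:y+h,x:x+w],(400,400),interpolation=cv2.INTER_CUBIC)
cv2.imwrite("pics/g1.png",np.hstack([f(a,280,250,110,110),f(b,130,160,110,110)]))
o=env.get_obs();print(o["tool_pos"],o["force"])
```

```text
[0.43159009 0.23779679 0.05285205] [-0.00577357  0.25144743  0.57595838]
```

View pics/g1.png

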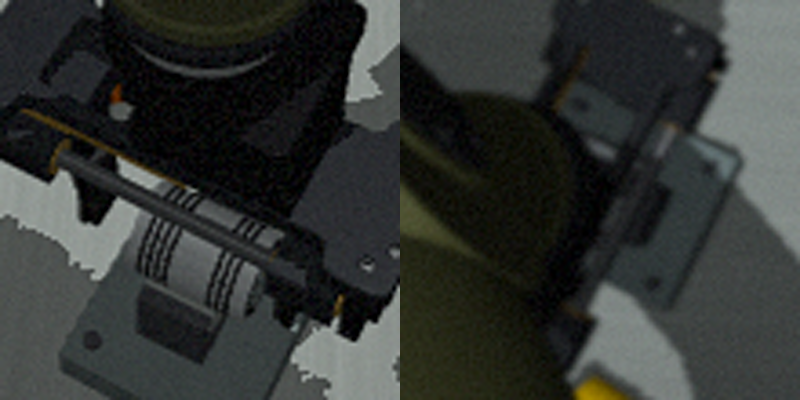

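The fingers straddle the barrel, about 6 mm short of the target sideways. I let the arm settle before closing.

Request:
step_arm:
  moves:
    - {"dp": [0, 0, 0], "dr": [0, 0, 0], "fingers": 0}
    - {"dp": [0, 0, 0], "dr": [0, 0, 0], "fingers": 0}
    - {"dp": [0, 0, 0], "dr": [0, 0, 0], "fingers": 0}
    - {"dp": [0, 0, 0], "dr": [0, 0, 0], "fingers": 0}
    - {"dp": [0, 0, 0], "dr": [0, 0, 0], "fingers": 0}

```text
time_s: 3.95
tool_pos: [0.4334, 0.2398, 0.0557]
tool_rot: [180.0, -0.0, 64.9]
force: [-1.1, -0.3, -0.1]
grip_width: 0.087
grasp_force: 0.0
```

Request:
step_arm:
  moves:
    - {"dp": [2, -5.3, 1], "dr": [0, 0, -0.01], "fingers": 0}
    - {"dp": [0, 0, 0], "dr": [0, 0, 0], "fingers": 0.4}
    - {"dp": [0, 0, 0], "dr": [0, 0, 0], "fingers": 0.6}
    - {"dp": [0, 0, 0], "dr": [0, 0, 0], "fingers": 0.6}
    - {"dp": [0, 0, 0], "dr": [0, 0, 0], "fingers": 0.6}
  squeeze: 15

```text
time_s: 4.58
tool_pos: [0.4292, 0.244, 0.0545]
tool_rot: [-180.0, 0.0, 65.5]
force: [0.2, -1.0, 0.4]
grip_width: 0.0556
grasp_force: 15.0
```

```bash
cat > st.py <<'E'
from h import *
L=[]
for i in range(4): env.read_camera("top"); L.append(env.get_obs())
f=lambda k:np.mean([o[k] for o in L],0)
print("pos",(f("tool_pos")*1e3).round(1),"sd",(np.std([o["tool_pos"] for o in L],0)*1e3).round(1),"yaw",np.mean([o["tool_rot"][2] for o in L]).round(2),"F",f("force").round(2),"T",f("wrist_torque").round(2),"w",round(f("grip_width")*1e3,1),"g",round(f("grasp_force"),1),"q",f("qpos").round(1),"t",L[-1]["time_s"])
E
python3 st.py
```

```text
pos [429.2 243.9  54.5] sd [0. 0. 0.] yaw 65.48 F [-0.28  0.62  0.54] T [0.01 0.07 0.01] w 55.7 g 15.0 q [ 12.8  14.  -49.5 114.3  12.6  57.2 -67.3] t 4.775
```

Gripped, with no side force or twist, so the yaw matches. Now I lift and carry it to the shelf.

```bash
python3 plan.py 40 .4292,.2439,.17,65.5 .626,-.0055,.17,87
```

```text
now [429.2 244.   54.5] [-1.7999e+02  1.0000e-02  6.5490e+01] F [0.  0.3 0.8] t 4.78
[-0.0, 0.0, -39.0] -0.0 
[-0.0, 0.0, -38.0] -0.0 
[-0.0, 0.0, -39.0] -0.0 
[-18.0, 35.0, 0.0] -0.047 
[-20.0, 34.0, 0.0] -0.047 
--
[-21.0, 34.0, 0.0] -0.047 
[-23.0, 32.0, 0.0] -0.047 
[-25.0, 31.0, 0.0] -0.047 
[-26.0, 30.0, 0.0] -0.047 
[-27.0, 29.0, 0.0] -0.047 
--
[-29.0, 28.0, 0.0] -0.046
```

Request:
step_arm:
  moves:
    - {"dp": [0, 0, -20], "dr": [0, 0, 0], "fingers": 0.6}
    - {"dp": [0, 0, -39], "dr": [0, 0, 0], "fingers": 0.6}
    - {"dp": [0, 0, -38], "dr": [0, 0, 0], "fingers": 0.6}
    - {"dp": [0, 0, -19], "dr": [0, 0, 0], "fingers": 0.6}
    - {"dp": [-18, 35, 0], "dr": [0, 0, -0.047], "fingers": 0.6}
  squeeze: 25

```text
time_s: 5.4
tool_pos: [0.4534, 0.2161, 0.173]
tool_rot: [179.8, -0.1, 68.6]
force: [0.8, -1.4, -1.9]
grip_width: 0.056
grasp_force: 25.0
```

Request:
step_arm:
  moves:
    - {"dp": [-20, 34, 0], "dr": [0, 0, -0.047], "fingers": 0.6}
    - {"dp": [-21, 34, 0], "dr": [0, 0, -0.047], "fingers": 0.6}
    - {"dp": [-23, 32, 0], "dr": [0, 0, -0.047], "fingers": 0.6}
    - {"dp": [-25, 31, 0], "dr": [0, 0, -0.047], "fingers": 0.6}
    - {"dp": [-26, 30, 0], "dr": [0, 0, -0.047], "fingers": 0.6}

```text
time_s: 6.02
tool_pos: [0.5762, 0.0554, 0.1702]
tool_rot: [-179.9, 0.0, 81.7]
force: [0.5, 0.7, -0.9]
grip_width: 0.0558
grasp_force: 25.0
```

Request:
step_arm:
  moves:
    - {"dp": [-27, 29, 0], "dr": [0, 0, -0.047], "fingers": 0.6}
    - {"dp": [-29, 28, 0], "dr": [0, 0, -0.046], "fingers": 0.6}
    - {"dp": [0, 0, 0], "dr": [0, 0, 0], "fingers": 0.6}
    - {"dp": [0, 0, 0], "dr": [0, 0, 0], "fingers": 0.6}
    - {"dp": [0, 0, 0], "dr": [0, 0, 0], "fingers": 0.6}

```text
time_s: 6.65
tool_pos: [0.625, -0.0042, 0.1706]
tool_rot: [-180.0, -0.0, 87.1]
force: [0.5, 1.1, -2.1]
grip_width: 0.0559
grasp_force: 25.0
```

```bash
python3 st.py; python3 plan.py 10 .626,-.0055,.17,87;python3 - <<'E'
from h import *
a=env.read_camera("side")[:,:,::-1];b=env.read_camera("top")[:,:,::-1]
f=lambda i,x,y,w,h:cv2.resize(i[y:y+h,x:x+w],(400,400),interpolation=cv2.INTER_CUBIC)
cv2.imwrite("pics/s2.png",a);cv2.imwrite("pics/t2.png",b)
cv2.imwrite("pics/g2.png",np.vstack([np.hstack([f(a,190,120,110,110),f(a,290,290,80,80)]),np.hstack([f(b,260,60,110,110),f(b,150,172,80,80)])])[:800:1])
v=cv2.imread("pics/g2.png");cv2.imwrite("pics/g2.png",cv2.resize(v,(600,600)))
E
```

```text
pos [625.2  -4.7 170.8] sd [0.1 0.3 0. ] yaw 87.06 F [-0.24  0.01 -1.43] T [-0.03 -0.11 -0.  ] w 55.8 g 25.0 q [ 30.7  22.  -41.3  89.7  14.9  74.  -15.7] t 6.85
now [625.4  -5.1 170.8] [1.7999e+02 2.0000e-02 8.7030e+01] F [-0.7  0.3 -1.1] t 6.85
[-0.4, 0.6, 0.8] 0.001
```

View pics/g2.png

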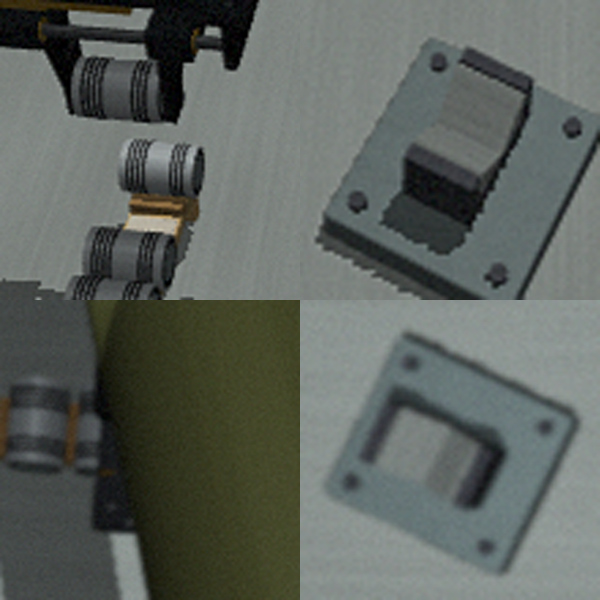

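The barrel hangs level in the gripper above the shelf, and the slip shows clearly below it. I check the held barrel's offset and measure the now visible V-block.

Run:
```python
from h import *
k=110/300
print("held by side ray at z .1883:",onz("side",(190+117*k,120+88*k),.1883))
print("proj of expected held centre", proj("side",np.array([.6254,-.005,.1883])), "seen",(190+117*k,120+88*k))
print("proj slip",proj("side",np.array([.6256,-.0055,.05])),"top",proj("top",np.array([.6256,-.0055,.05])))
k=80/300
# plate corners / screws top view (crop origin 150,172; panel at 300,300)
T=lambda x,y:(150+(x-300)*k,172+(y-300)*k)
sc=np.array([onz("top",T(*q),.02) for q in((412,362),(545,427),(485,547),(351,482))])
print("screws c",sc.mean(0),"edges",[np.degrees(np.arctan2(*(sc[i]-sc[i-1])[[1,0]])).round(1) for i in range(4)])
bl=np.array([onz("top",T(*q),.064) for q in((397,402),(506,455),(472,510),(362,458))]);print("block",bl.mean(0),[np.linalg.norm(bl[i]-bl[i-1]).round(4) for i in range(4)])
S=lambda x,y:(290+(x-300)*k,290+y*k)
s2=[(440,63),(572,127),(497,274),(358,201)]
t2=[(412,362),(545,427),(485,547),(351,482)]
# side sees from +y: match by projecting
for q in s2: print("side screw",onz("side",S(*q),.02).round(4))
for p in sc: print("top screw",p.round(4))
```

```text
held by side ray at z .1883: [ 0.6282791  -0.00275967  0.1883    ]
proj of expected held centre [234.74904312 151.54101996] seen (232.9, 152.26666666666665)
proj slip [244.25128184 203.87850939] top [323.16596124 112.02467674]
screws c [0.42922134 0.2448555  0.02      ] edges [np.float64(-24.9), np.float64(-114.4), np.float64(155.4), np.float64(65.8)]
block [0.42844619 0.24014243 0.064     ] [np.float64(0.032), np.float64(0.0591), np.float64(0.0314), np.float64(0.0593)]
side screw [0.444 0.198 0.02 ]
side screw [0.3829 0.2258 0.02  ]
side screw [0.4143 0.295  0.02  ]
side screw [0.4756 0.2672 0.02  ]
top screw [0.4759 0.2651 0.02  ]
top screw [0.4446 0.196  0.02  ]
top screw [0.3826 0.2245 0.02  ]
top screw [0.4138 0.2939 0.02  ]
```

```bash
python3 plan.py 28 .6257,-.0068,.062,87
```

```text
now [625.5  -5.5 170.7] [1.7999e+02 2.0000e-02 8.7000e+01] F [ 0.8  0.6 -2. ] t 6.95
[-0.0, 0.0, 27.0] -0.0 
[-0.0, 0.0, 27.0] -0.0 
[-1.0, 0.0, 27.0] -0.0 
[-0.0, 0.0, 28.0] -0.0
```

Request:
step_arm:
  moves:
    - {"dp": [-1.4, 0, 27], "dr": [0, 0, 0], "fingers": 0.6}
    - {"dp": [0, 0, 35], "dr": [0, 0, 0], "fingers": 0.6}
    - {"dp": [0, 0, 27], "dr": [0, 0, 0], "fingers": 0.6}
    - {"dp": [0, 0, 14], "dr": [0, 0, 0], "fingers": 0.6}
    - {"dp": [0, 0, 4], "dr": [0, 0, 0], "fingers": 0.6}

```text
time_s: 7.58
tool_pos: [0.6253, -0.0072, 0.063]
tool_rot: [-180.0, -0.0, 87.0]
force: [-0.3, 0.3, -1.9]
grip_width: 0.0558
grasp_force: 25.0
```

Request:
step_arm:
  moves:
    - {"dp": [0, 0, 0], "dr": [0, 0, 0], "fingers": 0.6}
    - {"dp": [0, 0, 2], "dr": [0, 0, 0], "fingers": 0.6}
    - {"dp": [0, 0, 2], "dr": [0, 0, 0], "fingers": 0.6}
    - {"dp": [0, 0, 0], "dr": [0, 0, 0], "fingers": 0.6}
    - {"dp": [0, 0, 0], "dr": [0, 0, 0], "fingers": 0.6}

```text
time_s: 8.2
tool_pos: [0.6256, -0.0072, 0.0597]
tool_rot: [180.0, 0.0, 87.0]
force: [0.2, -0.2, -2.7]
grip_width: 0.0558
grasp_force: 25.0
```

```bash
python3 st.py
```

```text
pos [625.6  -7.2  59.6] sd [0. 0. 0.] yaw 86.96 F [ 0.14 -0.03 -2.46] T [-0.04 -0.1   0.  ] w 55.8 g 25.0 q [ 29.1  27.8 -39.1  95.9  19.3  63.1 -18.6] t 8.4
```

Request:
step_arm:
  moves:
    - {"dp": [0, 0, 1], "dr": [0, 0, 0], "fingers": 0.6}
    - {"dp": [0, 0, 1], "dr": [0, 0, 0], "fingers": 0.6}
    - {"dp": [0, 0, 1], "dr": [0, 0, 0], "fingers": 0.6}
    - {"dp": [0, 0, 1], "dr": [0, 0, 0], "fingers": 0.6}
    - {"dp": [0, 0, 0], "dr": [0, 0, 0], "fingers": 0.6}

```text
time_s: 9.02
tool_pos: [0.6255, -0.0072, 0.0554]
tool_rot: [-180.0, 0.0, 87.0]
force: [-0.4, 0.7, -2.2]
grip_width: 0.0557
grasp_force: 25.0
```

```bash
python3 st.py
```

```text
pos [625.6  -7.2  55.5] sd [0. 0. 0.] yaw 86.96 F [ 0.58  0.09 -1.63] T [-0.04 -0.09  0.01] w 55.8 g 25.0 q [ 29.   28.1 -39.   96.1  19.5  62.8 -18.8] t 9.225
```

Request:
step_arm:
  moves:
    - {"dp": [0, 0, 0.8], "dr": [0, 0, 0], "fingers": 0.6}
    - {"dp": [0, 0, 0.8], "dr": [0, 0, 0], "fingers": 0.6}
    - {"dp": [0, 0, 0.7], "dr": [0, 0, 0], "fingers": 0.6}
    - {"dp": [0, 0, 0], "dr": [0, 0, 0], "fingers": 0.6}
    - {"dp": [0, 0, 0], "dr": [0, 0, 0], "fingers": 0.6}

```text
time_s: 9.85
tool_pos: [0.6256, -0.0072, 0.0532]
tool_rot: [180.0, 0.0, 87.0]
force: [0.8, 0.1, -1.4]
grip_width: 0.0558
grasp_force: 25.0
```

```bash
python3 st.py
```

```text
pos [625.6  -7.2  53.3] sd [0. 0. 0.] yaw 86.97 F [-0.18  0.32 -1.95] T [-0.03 -0.1  -0.02] w 55.7 g 25.0 q [ 28.9  28.2 -38.9  96.2  19.6  62.5 -18.8] t 10.05
```

Request:
step_arm:
  moves:
    - {"dp": [0, 0, 0.6], "dr": [0, 0, 0], "fingers": 0.6}
    - {"dp": [0, 0, 0.4], "dr": [0, 0, 0], "fingers": 0.6}
    - {"dp": [0, 0, 0.4], "dr": [0, 0, 0], "fingers": 0.6}
    - {"dp": [0, 0, 0], "dr": [0, 0, 0], "fingers": 0.6}
    - {"dp": [0, 0, 0], "dr": [0, 0, 0], "fingers": 0.6}

```text
time_s: 10.68
tool_pos: [0.6256, -0.0072, 0.0522]
tool_rot: [180.0, 0.0, 87.0]
force: [-2.1, -0.8, 3.4]
grip_width: 0.0559
grasp_force: 25.0
```

```bash
python3 st.py
```

```text
pos [625.6  -7.2  52.2] sd [0. 0. 0.] yaw 86.96 F [-3.13 -0.46  4.49] T [-0.09  0.56  0.01] w 55.8 g 25.0 q [ 28.9  28.3 -38.9  96.2  19.6  62.5 -18.9] t 10.875
```

On the board at the expected height with no sideways load. I release it and go up.

Request:
step_arm:
  moves:
    - {"dp": [0, 0, 0], "dr": [0, 0, 0], "fingers": 0.3}
    - {"dp": [0, 0, 0], "dr": [0, 0, 0], "fingers": 0}
    - {"dp": [0, 0, 0], "dr": [0, 0, 0], "fingers": 0}
    - {"dp": [0, 0, 0], "dr": [0, 0, 0], "fingers": 0}
    - {"dp": [0, 0, -10], "dr": [0, 0, 0], "fingers": 0}

```text
time_s: 11.5
tool_pos: [0.6249, -0.0072, 0.0613]
tool_rot: [-179.9, -0.0, 87.0]
force: [0.2, -0.1, -0.2]
grip_width: 0.0853
grasp_force: 0.0
```

Request:
step_arm:
  moves:
    - {"dp": [0, 0, -30], "dr": [0, 0, 0], "fingers": 0}
    - {"dp": [0, 0, -40], "dr": [0, 0, 0], "fingers": 0}
    - {"dp": [0, 0, -40], "dr": [0, 0, 0], "fingers": 0}
    - {"dp": [0, 0, -20], "dr": [0, 0, 0], "fingers": 0}
    - {"dp": [0, 0, 0], "dr": [0, 0, 0], "fingers": 0}

```text
time_s: 12.12
tool_pos: [0.6264, -0.0071, 0.1933]
tool_rot: [179.8, 0.0, 87.0]
force: [-0.3, -0.3, -0.2]
grip_width: 0.0869
grasp_force: 0.0
```

```bash
python3 plan.py 45 .4447,-.2175,.15,84
```

```text
now [626.4  -7.1 193.3] [1.7984e+02 2.0000e-02 8.6960e+01] F [-0.3 -0.3 -0.2] t 12.12
[-31.0, -24.0, 6.0] 0.007 
[-32.0, -24.0, 6.0] 0.007 
[-32.0, -24.0, 6.0] 0.008 
[-32.0, -24.0, 6.0] 0.007 
[-32.0, -23.0, 6.0] 0.008 
--
[-32.0, -23.0, 7.0] 0.007 
[-32.0, -23.0, 6.0] 0.008
```

Request:
step_arm:
  moves:
    - {"dp": [-31, -24, 6], "dr": [0, 0, 0.007], "fingers": 0}
    - {"dp": [-32, -24, 6], "dr": [0, 0, 0.007], "fingers": 0}
    - {"dp": [-32, -24, 6], "dr": [0, 0, 0.008], "fingers": 0}
    - {"dp": [-32, -24, 6], "dr": [0, 0, 0.007], "fingers": 0}
    - {"dp": [-32, -23, 6], "dr": [0, 0, 0.008], "fingers": 0}

```text
time_s: 12.75
tool_pos: [0.4938, -0.1587, 0.1596]
tool_rot: [-179.8, -0.1, 84.8]
force: [-0.0, 0.0, -0.2]
grip_width: 0.087
grasp_force: 0.0
```

Request:
step_arm:
  moves:
    - {"dp": [-32, -23, 7], "dr": [0, 0, 0.007], "fingers": 0}
    - {"dp": [-32, -23, 6], "dr": [0, 0, 0.008], "fingers": 0}
    - {"dp": [0, 0, 0], "dr": [0, 0, 0], "fingers": 0}
    - {"dp": [0, 0, 0], "dr": [0, 0, 0], "fingers": 0}
    - {"dp": [0, 0, 0], "dr": [0, 0, 0], "fingers": 0}

```text
time_s: 13.38
tool_pos: [0.4449, -0.216, 0.1485]
tool_rot: [-180.0, -0.0, 84.1]
force: [0.3, 0.9, 0.4]
grip_width: 0.0874
grasp_force: 0.0
```

```bash
python3 st.py; python3 plan.py 30 .4447,-.2175,.032,84;python3 - <<'E'
from h import *
a=env.read_camera("side")[:,:,::-1];b=env.read_camera("top")[:,:,::-1]
f=lambda i,x,y,w,h:cv2.resize(i[y:y+h,x:x+w],(400,300),interpolation=cv2.INTER_CUBIC)
cv2.imwrite("pics/g3.png",np.vstack([np.hstack([f(a,190,165,140,105),f(a,290,80,100,75)]),np.hstack([f(b,250,70,120,90),f(b,380,160,120,90)])]))
E
```

```text
pos [ 444.9 -216.3  148.7] sd [0.1 0.2 0.1] yaw 84.1 F [0.28 0.56 0.03] T [-0.02 -0.09  0.  ] w 87.0 g 0.0 q [ 56.4   4.3 -34.6 109.2   2.6  67.3  14.9] t 13.575
now [ 444.8 -216.6  148.8] [ 1.7999e+02 -1.0000e-02  8.4070e+01] F [ 0.9  0.3 -0.3] t 13.57
[-0.0, -0.0, 29.0] 0.0 
[-0.0, -0.0, 29.0] 0.0 
[-0.0, -0.0, 29.0] 0.001 
[-1.0, -0.0, 30.0] 0.0
```

View pics/g3.png

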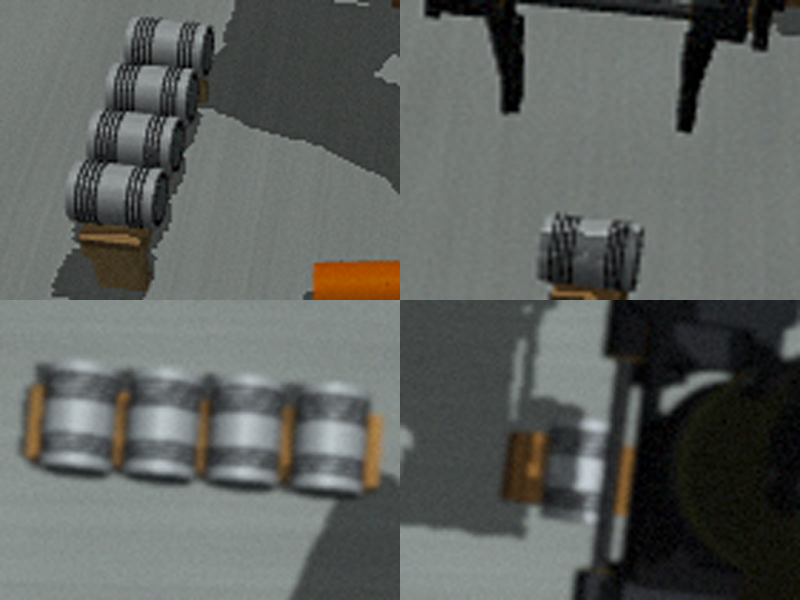

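All four barrels lie evenly in the row, so the placing is good. In the cradle crop the fingers straddle the waiting barrel. Now I descend and grip.

Request:
step_arm:
  moves:
    - {"dp": [-1.2, 0, 25], "dr": [0, 0, 0], "fingers": 0}
    - {"dp": [0, 0, 35], "dr": [0, 0, 0], "fingers": 0}
    - {"dp": [0, 0, 35], "dr": [0, 0, 0], "fingers": 0}
    - {"dp": [0, 0, 18], "dr": [0, 0, 0], "fingers": 0}
    - {"dp": [0, 0, 3.5], "dr": [0, 0, 0], "fingers": 0}

```text
time_s: 14.3
tool_pos: [0.4438, -0.2181, 0.0316]
tool_rot: [-179.9, -0.1, 84.0]
force: [0.3, 1.0, 0.5]
grip_width: 0.0875
grasp_force: 0.0
```

Request:
step_arm:
  moves:
    - {"dp": [0, 0, 0], "dr": [0, 0, 0], "fingers": 0}
    - {"dp": [0, 0, 0], "dr": [0, 0, 0], "fingers": 0.3}
    - {"dp": [0, 0, 0], "dr": [0, 0, 0], "fingers": 0.6}
    - {"dp": [0, 0, 0], "dr": [0, 0, 0], "fingers": 0.6}
    - {"dp": [0, 0, 0], "dr": [0, 0, 0], "fingers": 0.6}
  squeeze: 15

```text
time_s: 14.92
tool_pos: [0.4446, -0.2186, 0.0326]
tool_rot: [179.9, 0.0, 84.0]
force: [-0.2, -0.7, 0.4]
grip_width: 0.0561
grasp_force: 15.0
```

```bash
python3 st.py
```

```text
pos [ 444.6 -218.6   32.6] sd [0. 0. 0.] yaw 83.99 F [ 0.67 -0.38  0.73] T [-0.01 -0.21 -0.02] w 55.9 g 15.0 q [ 54.3  13.1 -33.9 115.5   9.   53.8   9.8] t 15.125
```

```bash
python3 plan.py 45 .4446,-.2186,.15,84 .52,-.05,.16,78 .51,.1,.16,72 .4292,.2443,.15,65.5
```

```text
now [ 444.6 -218.6   32.6] [1.7996e+02 2.0000e-02 8.3990e+01] F [ 0.9 -0.5  0.8] t 15.12
[-0.0, 0.0, -39.0] -0.0 
[-0.0, 0.0, -39.0] -0.0 
[-0.0, 0.0, -39.0] -0.0 
[35.0, 11.0, -2.0] 0.021 
[35.0, 11.0, -2.0] 0.021 
--
[36.0, 10.0, -2.0] 0.021 
[36.0, 9.0, -2.0] 0.021 
[36.0, 9.0, -2.0] 0.021 
[36.0, -10.0, -0.0] 0.026 
[36.0, -11.0, -0.0] 0.026 
--
[35.0, -12.0, -0.0] 0.026 
[36.0, -14.0, -0.0] 0.026 
[28.0, -30.0, 2.0] 0.028 
[27.0, -31.0, 3.0] 0.029 
[26.0, -32.0, 2.0] 0.028 
--
[26.0, -33.0, 3.0] 0.029
```

Request:
step_arm:
  moves:
    - {"dp": [0, 0, -20], "dr": [0, 0, 0], "fingers": 0.6}
    - {"dp": [0, 0, -40], "dr": [0, 0, 0], "fingers": 0.6}
    - {"dp": [0, 0, -40], "dr": [0, 0, 0], "fingers": 0.6}
    - {"dp": [0, 0, -17], "dr": [0, 0, 0], "fingers": 0.6}
    - {"dp": [35, 11, -2], "dr": [0, 0, 0.021], "fingers": 0.6}
  squeeze: 30

```text
time_s: 15.75
tool_pos: [0.4581, -0.1877, 0.1518]
tool_rot: [180.0, 0.1, 82.4]
force: [0.9, 0.9, -1.8]
grip_width: 0.0559
grasp_force: 30.0
```

Request:
step_arm:
  moves:
    - {"dp": [35, 11, -2], "dr": [0, 0, 0.021], "fingers": 0.6}
    - {"dp": [36, 10, -2], "dr": [0, 0, 0.021], "fingers": 0.6}
    - {"dp": [36, 9, -2], "dr": [0, 0, 0.021], "fingers": 0.6}
    - {"dp": [36, 9, -2], "dr": [0, 0, 0.021], "fingers": 0.6}
    - {"dp": [36, -10, 0], "dr": [0, 0, 0.026], "fingers": 0.6}

```text
time_s: 16.38
tool_pos: [0.5177, -0.0113, 0.1581]
tool_rot: [-179.9, -0.1, 76.4]
force: [0.4, 0.1, -1.9]
grip_width: 0.0557
grasp_force: 30.0
```

Request:
step_arm:
  moves:
    - {"dp": [36, -11, 0], "dr": [0, 0, 0.026], "fingers": 0.6}
    - {"dp": [35, -12, 0], "dr": [0, 0, 0.026], "fingers": 0.6}
    - {"dp": [36, -14, 0], "dr": [0, 0, 0.026], "fingers": 0.6}
    - {"dp": [28, -30, 2], "dr": [0, 0, 0.028], "fingers": 0.6}
    - {"dp": [27, -31, 3], "dr": [0, 0, 0.029], "fingers": 0.6}

```text
time_s: 17.0
tool_pos: [0.4681, 0.1732, 0.153]
tool_rot: [-179.9, 0.1, 68.7]
force: [-0.5, -0.0, -0.9]
grip_width: 0.0554
grasp_force: 30.0
```

Request:
step_arm:
  moves:
    - {"dp": [26, -32, 2], "dr": [0, 0, 0.028], "fingers": 0.6}
    - {"dp": [26, -33, 3], "dr": [0, 0, 0.029], "fingers": 0.6}
    - {"dp": [0, 0, 0], "dr": [0, 0, 0], "fingers": 0.6}
    - {"dp": [0, 0, 0], "dr": [0, 0, 0], "fingers": 0.6}
    - {"dp": [0, 0, 0], "dr": [0, 0, 0], "fingers": 0.6}

```text
time_s: 17.62
tool_pos: [0.4293, 0.2436, 0.1488]
tool_rot: [-180.0, 0.0, 65.4]
force: [-0.5, 1.0, -1.6]
grip_width: 0.0559
grasp_force: 30.0
```

```bash
python3 st.py; python3 plan.py 15 .4292,.2443,.15,65.5 .4292,.2443,.066,65.5
```

```text
pos [429.3 244.  149.1] sd [0.1 0.2 0.1] yaw 65.37 F [-0.04 -0.28 -1.87] T [-0.02 -0.07  0.01] w 55.9 g 30.0 q [ 20.8   6.7 -55.9 108.7   6.   67.6 -61.8] t 17.825
now [429.2 244.2 149.2] [-1.7999e+02  1.0000e-02  6.5390e+01] F [-0.7 -0.6 -2.4] t 17.82
[0.1, 0.0, -0.8] -0.002 
[-0.0, 0.0, 14.0] 0.0 
[-0.0, 0.0, 14.0] 0.0 
[-0.0, 0.0, 14.0] 0.0 
[-0.0, 0.0, 14.0] 0.0 
--
[-0.0, 0.0, 14.0] 0.0 
[-0.0, 0.0, 14.0] 0.0
```

Request:
step_arm:
  moves:
    - {"dp": [0, 0, 15], "dr": [0, 0, -0.002], "fingers": 0.6}
    - {"dp": [0, 0, 30], "dr": [0, 0, 0], "fingers": 0.6}
    - {"dp": [0, 0, 25], "dr": [0, 0, 0], "fingers": 0.6}
    - {"dp": [0, 0, 13], "dr": [0, 0, 0], "fingers": 0.6}
    - {"dp": [0, 0, 4], "dr": [0, 0, 0], "fingers": 0.6}

```text
time_s: 18.45
tool_pos: [0.4282, 0.2448, 0.0614]
tool_rot: [-179.9, 0.0, 65.6]
force: [0.3, 0.6, -1.2]
grip_width: 0.0556
grasp_force: 30.0
```

Request:
step_arm:
  moves:
    - {"dp": [0, 0, 1.5], "dr": [0, 0, 0], "fingers": 0.6}
    - {"dp": [0, 0, 1], "dr": [0, 0, 0], "fingers": 0.6}
    - {"dp": [0, 0, 1], "dr": [0, 0, 0], "fingers": 0.6}
    - {"dp": [0, 0, 1], "dr": [0, 0, 0], "fingers": 0.6}
    - {"dp": [0, 0, 0], "dr": [0, 0, 0], "fingers": 0.6}

```text
time_s: 19.08
tool_pos: [0.4288, 0.2449, 0.0579]
tool_rot: [180.0, 0.0, 65.6]
force: [0.0, 0.6, -2.1]
grip_width: 0.0558
grasp_force: 30.0
```

```bash
python3 st.py
```

```text
pos [428.8 244.9  57.8] sd [0. 0. 0.] yaw 65.59 F [-0.01  0.21 -1.86] T [-0.04 -0.07 -0.02] w 55.9 g 30.0 q [ 16.5  14.9 -54.  114.1  14.2  57.9 -68.6] t 19.275
```

Request:
step_arm:
  moves:
    - {"dp": [0, 0, 0.6], "dr": [0, 0, 0], "fingers": 0.6}
    - {"dp": [0, 0, 0.6], "dr": [0, 0, 0], "fingers": 0.6}
    - {"dp": [0, 0, 0.6], "dr": [0, 0, 0], "fingers": 0.6}
    - {"dp": [0, 0, 0], "dr": [0, 0, 0], "fingers": 0.6}
    - {"dp": [0, 0, 0], "dr": [0, 0, 0], "fingers": 0.6}

```text
time_s: 19.9
tool_pos: [0.4288, 0.245, 0.056]
tool_rot: [-180.0, 0.0, 65.6]
force: [0.6, -0.3, -1.7]
grip_width: 0.0558
grasp_force: 30.0
```

```bash
python3 st.py
```

```text
pos [428.8 245.   56. ] sd [0. 0. 0.] yaw 65.59 F [ 0.18 -0.23 -1.57] T [-0.05 -0.05 -0.01] w 55.8 g 30.0 q [ 16.4  15.  -53.9 114.1  14.4  57.7 -68.7] t 20.1
```

Request:
step_arm:
  moves:
    - {"dp": [0, 0, 0.5], "dr": [0, 0, 0], "fingers": 0.6}
    - {"dp": [0, 0, 0.5], "dr": [0, 0, 0], "fingers": 0.6}
    - {"dp": [0, 0, 0.4], "dr": [0, 0, 0], "fingers": 0.6}
    - {"dp": [0, 0, 0], "dr": [0, 0, 0], "fingers": 0.6}
    - {"dp": [0, 0, 0], "dr": [0, 0, 0], "fingers": 0.6}

```text
time_s: 20.72
tool_pos: [0.4288, 0.245, 0.0549]
tool_rot: [180.0, 0.0, 65.6]
force: [-1.6, -1.4, 3.3]
grip_width: 0.0553
grasp_force: 30.0
```

```bash
python3 st.py
```

```text
pos [428.8 245.   54.8] sd [0. 0. 0.] yaw 65.6 F [-1.64 -1.11  3.97] T [-0.21  0.25  0.02] w 55.9 g 30.0 q [ 16.3  15.2 -53.8 114.2  14.5  57.6 -68.8] t 20.925
```

In contact with a slight side load. I open to let it settle on both faces, then regrip.

Request:
step_arm:
  moves:
    - {"dp": [0, 0, 0], "dr": [0, 0, 0], "fingers": 0.3}
    - {"dp": [0, 0, 0], "dr": [0, 0, 0], "fingers": 0.3}
    - {"dp": [0, 0, 0], "dr": [0, 0, 0], "fingers": 0.3}
    - {"dp": [0, 0, 0], "dr": [0, 0, 0], "fingers": 0.3}
    - {"dp": [0, 0, 0], "dr": [0, 0, 0], "fingers": 0.3}

```text
time_s: 21.55
tool_pos: [0.4288, 0.2449, 0.0546]
tool_rot: [180.0, 0.0, 65.6]
force: [-0.1, 0.7, -0.5]
grip_width: 0.0608
grasp_force: 0.0
```

Request:
step_arm:
  moves:
    - {"dp": [0, 0, 0], "dr": [0, 0, 0], "fingers": 0.6}
    - {"dp": [0, 0, 0], "dr": [0, 0, 0], "fingers": 0.6}
    - {"dp": [0, 0, 0], "dr": [0, 0, 0], "fingers": 0.6}
    - {"dp": [0, 0, 0], "dr": [0, 0, 0], "fingers": 0.6}
    - {"dp": [0, 0, 0], "dr": [0, 0, 0], "fingers": 0.6}
  squeeze: 30

```text
time_s: 22.18
tool_pos: [0.4288, 0.2449, 0.0546]
tool_rot: [180.0, 0.0, 65.6]
force: [0.7, -0.1, -0.7]
grip_width: 0.0557
grasp_force: 30.0
```

```bash
python3 st.py
python3 - <<'E'
from h import *
a=env.read_camera("side")[:,:,::-1]
cv2.imwrite("pics/g4.png",cv2.resize(a[270:370,280:400],(600,500),interpolation=cv2.INTER_CUBIC))
E
```

```text
pos [428.8 245.   54.6] sd [0. 0. 0.] yaw 65.59 F [0.02 0.11 0.1 ] T [-0.01 -0.09  0.03] w 55.7 g 30.0 q [ 16.3  15.2 -53.8 114.2  14.5  57.5 -68.8] t 22.375
```

View pics/g4.png

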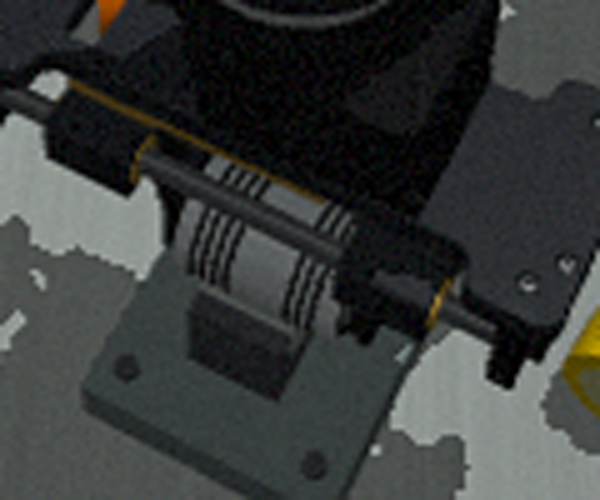

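The barrel sits in the V with the fingers across its ends. I compare its band positions with the first picture, where the checked barrel lay centred, to check the centring along the V.

Run:
```python
from h import *
g=lambda i:cv2.cvtColor(i,cv2.COLOR_BGR2GRAY).astype(np.float32)
a=g(cv2.imread("pics/side0.png"));b=g(np.ascontiguousarray(env.read_camera("side")[:,:,::-1]))
U=4;A=cv2.resize(a,None,fx=U,fy=U,interpolation=3);B=cv2.resize(b,None,fx=U,fy=U,interpolation=3)
for (x,y,w,h) in((319,317,25,11),(318,319,22,9),(322,319,24,11)):
    t=B[y*U:(y+h)*U,x*U:(x+w)*U];R=cv2.matchTemplate(A[(y-7)*U:(y+h+7)*U,(x-7)*U:(x+w+7)*U],t,cv2.TM_CCOEFF_NORMED)
    _,v,_,l=cv2.minMaxLoc(R);print("offset first-now px",l[0]/U-7,l[1]/U-7,round(v,2))
X=np.array([.4288,.245,.072]);e=np.array([np.cos(np.radians(-24.5)),np.sin(np.radians(-24.5)),0])
print("px per 10mm along V",proj("side",X+.01*e)-proj("side",X))
c=np.array([-e[1],e[0],0])
for s in(1,-1): print("block near edge proj",(proj("side",X+c*.029+s*e*.016-[0,0,.008])-[280,270])*5)
```

```text
offset first-now px 2.0 -5.0 0.68
offset first-now px 0.0 0.0 0.86
offset first-now px 3.0 -7.0 0.75
px per 10mm along V [-5.63892677 -2.77030613]
block near edge proj [189.74002712 301.65762175]
block near edge proj [281.3619298 348.3861326]
```

The best match is at zero shift, and the block's projected edge agrees with the picture, so the barrel is centred. Now I press down.

Request:
step_arm:
  moves:
    - {"dp": [0, 0, 1], "dr": [0, 0, 0], "fingers": 0.6}
    - {"dp": [0, 0, 1.5], "dr": [0, 0, 0], "fingers": 0.6}
    - {"dp": [0, 0, 1.5], "dr": [0, 0, 0], "fingers": 0.6}
    - {"dp": [0, 0, 1], "dr": [0, 0, 0], "fingers": 0.6}
    - {"dp": [0, 0, 0], "dr": [0, 0, 0], "fingers": 0.6}
  squeeze: 40

```text
time_s: 23.1
tool_pos: [0.4289, 0.245, 0.0502]
tool_rot: [180.0, 0.0, 65.6]
force: [-2.8, -2.3, 7.2]
grip_width: 0.0556
grasp_force: 40.0
```

```bash
python3 st.py
```

```text
pos [428.8 245.   50.2] sd [0. 0. 0.] yaw 65.59 F [-2.35 -1.7   7.75] T [-0.35  0.47  0.03] w 55.7 g 40.0 q [ 16.   15.6 -53.6 114.4  15.   57.1 -69.2] t 23.3
```

Request:
step_arm:
  moves:
    - {"dp": [-0.2, -0.1, 0], "dr": [0, 0, 0], "fingers": 0.6}
    - {"dp": [0, 0, 1], "dr": [0, 0, 0], "fingers": 0.6}
    - {"dp": [0, 0, 1], "dr": [0, 0, 0], "fingers": 0.6}
    - {"dp": [0, 0, 0.5], "dr": [0, 0, 0], "fingers": 0.6}
    - {"dp": [0, 0, 0], "dr": [0, 0, 0], "fingers": 0.6}

```text
time_s: 23.92
tool_pos: [0.4288, 0.245, 0.048]
tool_rot: [180.0, 0.0, 65.6]
force: [-3.9, -1.8, 10.5]
grip_width: 0.0558
grasp_force: 40.0
```

```bash
python3 st.py
```

```text
pos [428.8 245.   48. ] sd [0. 0. 0.] yaw 65.6 F [-3.   -1.72  9.69] T [-0.41  0.53  0.03] w 55.6 g 40.0 q [ 15.9  15.8 -53.5 114.5  15.2  56.9 -69.4] t 24.125
```

Request:
step_arm:
  moves:
    - {"dp": [-0.4, -0.2, 0], "dr": [0, 0, 0], "fingers": 0.6}
    - {"dp": [0, 0, 0.7], "dr": [0, 0, 0], "fingers": 0.6}
    - {"dp": [0, 0, 0.6], "dr": [0, 0, 0], "fingers": 0.6}
    - {"dp": [0, 0, 0.5], "dr": [0, 0, 0], "fingers": 0.6}
    - {"dp": [0, 0, 0], "dr": [0, 0, 0], "fingers": 0.6}

```text
time_s: 24.75
tool_pos: [0.4289, 0.245, 0.0465]
tool_rot: [179.9, -0.0, 65.6]
force: [-3.0, -2.3, 11.1]
grip_width: 0.0556
grasp_force: 40.0
```

```bash
python3 st.py
```

```text
pos [428.8 245.   46.5] sd [0. 0. 0.] yaw 65.6 F [-2.23 -1.61 11.12] T [-0.36  0.51  0.04] w 55.9 g 40.0 q [ 15.8  15.9 -53.4 114.6  15.4  56.7 -69.5] t 24.95
```

Request:
step_arm:
  moves:
    - {"dp": [-0.2, 0, 0.4], "dr": [0, 0, 0], "fingers": 0.6}
    - {"dp": [0, 0, 0.4], "dr": [0, 0, 0], "fingers": 0.6}
    - {"dp": [0, 0, 0], "dr": [0, 0, 0], "fingers": 0.6}
    - {"dp": [0, 0, 0], "dr": [0, 0, 0], "fingers": 0.6}
    - {"dp": [0, 0, 0], "dr": [0, 0, 0], "fingers": 0.6}

```text
time_s: 25.58
tool_pos: [0.4289, 0.245, 0.0464]
tool_rot: [179.9, -0.0, 65.6]
force: [-5.0, -1.8, 17.0]
grip_width: 0.0554
grasp_force: 40.0
```

```bash
python3 st.py
```

```text
pos [428.9 245.   46.4] sd [0. 0. 0.] yaw 65.6 F [-4.81 -2.89 17.47] T [-0.56  0.96  0.03] w 55.6 g 40.0 q [ 15.8  15.9 -53.4 114.6  15.4  56.6 -69.6] t 25.775
```

Request:
step_arm:
  moves:
    - {"dp": [-0.3, -0.2, 0], "dr": [0, 0, 0], "fingers": 0.6}
    - {"dp": [0, 0, 0], "dr": [0, 0, 0], "fingers": 0.6}
    - {"dp": [0, 0, 0], "dr": [0, 0, 0], "fingers": 0.6}
    - {"dp": [0, 0, 0], "dr": [0, 0, 0], "fingers": 0.6}
    - {"dp": [0, 0, 0], "dr": [0, 0, 0], "fingers": 0.6}

```text
time_s: 26.4
tool_pos: [0.4289, 0.245, 0.0464]
tool_rot: [179.9, -0.0, 65.6]
force: [-3.6, -1.6, 15.8]
grip_width: 0.0556
grasp_force: 40.0
```

```bash
python3 st.py
python3 - <<'E'
from h import *
a=env.read_camera("side")[:,:,::-1]
cv2.imwrite("pics/g5.png",a)
E
```

```text
pos [428.9 245.   46.4] sd [0. 0. 0.] yaw 65.6 F [-4.   -1.65 15.94] T [-0.44  0.75  0.03] w 55.8 g 40.0 q [ 15.8  15.9 -53.5 114.7  15.4  56.6 -69.5] t 26.6
```

View pics/g5.png

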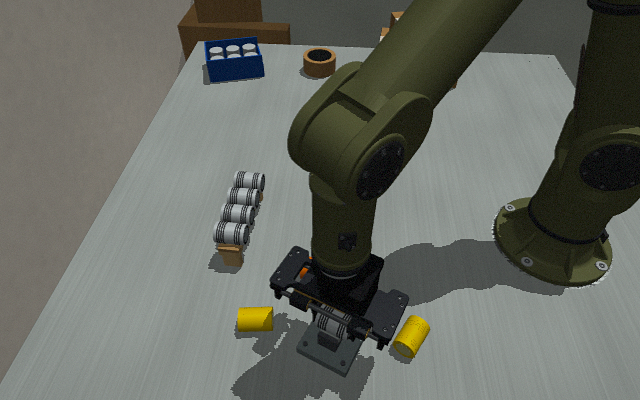

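The row of four is intact at (240,210), the yellow look-alikes are unmoved, and the barrel is held pressed in the V-block at (332,320). At 16 N the block no longer moves, after about 8 mm of travel. I hand the job in.

```bash
python3 -c "
from cell import env
print(env.sign_off())"
```

```text
the job is handed in; nothing more can be done
None
```

The checked barrel lies in the empty shelf place, and the waiting barrel is seated and centred in the V-block, held pressed fully down on its stop at about 16 N; the job was handed in at about 27 s with no verdict shown.

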